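# Clear the shelf and square the dabba into its corner

## Robot

A 6-joint arm with a two-finger parallel gripper is mounted at the origin on the work surface. World frame = base frame: x ahead of the robot, y to its left, z up, the work surface at z = 0. Lengths are in m, angles in rad, forces in N, time in s.
With the tool pointing down it reaches from about 0.35 to 0.975 m from the base axis. Payload 7.1 kg.
Tool frame: the origin (TCP) lies between the finger pads; the fingertips stand 22 mm ahead of it and the grasp point (between the pads) lies 3 mm ahead of it; z points along the fingers, y is the line along which they close (so a half turn about z gives the same grasp; the last joint's range is limited). The gripper opens to 88 mm and grips with 3 to 60 N. Pads are 20 mm wide; open, the fingers measure 115 mm over their backs; the gripper's body (75 mm by 178 mm) begins 61 mm behind the grasp point.
Start: joints at [-1.131, 0.423, 1.63, -0, 1.089, -0.019], TCP at [0.277, -0.56, 0.245] pointing down, gripper open.
Joint ranges: [-3, 3], [-0.9, 2.11], [0.09, 2.58], [-1.31, 4.45], [0.11, 2.69], [-2.54, 2.54]. Speed limits (rad/s): [2.39, 2.39, 3.01, 3.14, 3.14, 3.14].

## Interface

Orientations are given as [roll, pitch, yaw] about the fixed x, y, z axes, in that order (R = Rz(yaw) Ry(pitch) Rx(roll)).
In Python, from station import env gives the robot as it stands.
- The arm moves only by the tool send_rows, never from a script. Its argument "steps" is a list of rows, each a list of 7 numbers: the shift along the world's x, y, z in cm, then the turn, a rotation vector about the world's x, y, z in rad, then the closure, from 0 (fully open) to 1 (shut). In form: [[tx, ty, tz, rx, ry, rz, grip], ...]. A call has exactly 8 rows; each row shifts and turns the commanded pose from where the row before left it; what a row does not reach is not made up. A row lasts 1/8 s, in which the tool goes at most 62.5 mm and 10.7 degrees, less where a joint would pass 70% of its speed; a pose out of reach is approached as far as the arm can. A call with a gripper value outside its range is refused whole. The fingers move at their own pace and stop on an object; "squeeze" is the grip in N (left out, the last holds). Time passes only in rows, so rows that do not move let the fingers close, or fill a call up. It gives the time, the measured TCP pose, the force, the opening and the grip force at its end, in the units of the state.
- env.get_obs(): the state, without advancing time (a new reading comes with each control period).
- env.snapshot(name): name is "scene" or "top"; returns a dict with "img" (420x560x3 uint8, red, green, blue), "fx", "fy", "cx", "cy" (pixels), "k1" (the pictures are not rectified: a ray, as slopes to the right and down, at radius r is drawn at 1 + k1 r^2 times it, then the intrinsics apply), "extrinsics" (4x4, takes a point from camera to world coordinates). Camera axes: x right, y up, looking along -z (the intrinsics and any distortion apply to the point x, -y, -z); pixel columns grow to the right and rows downward; lengths in m; the calibration is good to about 2 mm. A picture is of the moment at which its call begins. There is no depth.
- env.close_job(): hands the job in; it is judged then, once.
Trained networks look in a picture, given as the dict that the camera call returned (one of the last four; its "shot" number tells which), for a name from the list of things; names that differ only in an ending like _2 or _b are one class to them, and where a whole thing is asked for, a point or a joint stands for the part that bears it (a point fixed in the world has none). Each returns a list of dicts, best first, with "score" (0 to 1); they miss things now and then, are a little off and sometimes report something else, mostly with a low value. They report only what shows in the picture. A call takes as long as a camera call. They do not tell look-alikes from the thing itself.
- env.find_in(thing, picture): "at" ([x, y, z] in m, in the coordinates of the camera as it stood for that picture, good to about 4 mm: the middle of the surface that is visible of it).
- env.masks_of(thing, picture): "mask" (420x560 bool, what is visible of it).
- env.spot_point(thing, picture): "at" ([x, y, z] in m, in the coordinates of the camera as it stood for that picture, good to about 4 mm: a listed point, or the origin of a listed thing).
The state is a dict: "clock": time; "joint_pos": joint angles; "dq": joint speeds; "joint_efforts": joint torques, N m; "ee_pos": TCP position; "ee_rot": TCP orientation; "wrist_force": force on the tool from outside, world axes, zero at the start; "torque": the same for the moment, N m; "finger_gap": opening from 0.0 (shut) to 1.0 (fully open); "grip_force": force on a finger pad.
Only numpy, scipy, OpenCV 4.12 (cv2) and the standard library are available. Lean on these libraries where they do the work, as an engineer would, in place of code of your own. Each camera call takes 0.05 s, during which the arm holds its last target. There are 200 camera calls.

## Task

Set the kitchen shelf to rights: tilt the bin at its end out by the handle, put every utensil from the shelf (tong, scoop, spoon, whichever are there) in it and shut it fully again, and stand every little spice tin upright in the low steel tray. Push the rectangular dabba square and flush into the corner between the tiled wall and the side of the bin cabinet, its long side along the wall, and leave the salt pig, tumbler and bowl where they are.

Things in the scene. Friction and masses are not known exactly. Their poses are not given: they have to be found in the camera images.
- corner (a point): fixed corner on the white shelf's top where the tiled wall (35 mm above the shelf) meets the white bin cabinet's side (60 mm above the shelf). x axis: away from the robot, at the wall; y: along the wall, at the cabinet; z up. Shelf top: x -0.24 to 0, y -0.74 to 0 here, 100 mm over the counter; cabinet side: x -0.126 to 0. Shelf, wall, cabinet and bin stand together at a place that varies.
- dabba: rectangular stainless dabba with a clear acrylic lid, a closed box 100 mm along its x, 140 mm along its y, 60 mm high, about 0.6 kg; origin at the centre of its underside. Home: origin at x -0.050, y -0.070 in the frame of corner, axes alike.
- tong: utensil: steel tong, locked shut, lying along its x axis, 132 mm long (x -0.066 to 0.066), 21 to 30 mm wide, 14 mm high; origin under its middle, the point to grip (across y). May be absent.
- scoop: utensil: blue silicone scoop lying along its x axis; handle 16 mm wide and 13 mm high from x -0.068 to 0.008, bowl 42 mm wide and 24 mm high from 0.008 to 0.058; origin on the underside. Grip the handle across y at x -0.005 to -0.02. May be absent.
- spoon: utensil: steel measuring spoon lying along its x axis; handle 13 mm wide and 10 mm high from x -0.078 to 0.010, round bowl 42 mm diameter and 13 mm high centred at x 0.03; origin on the underside. Grip the handle across y at x -0.005 to -0.02. May be absent.
- tin1: closed round stainless spice tin, 42 mm diameter, 30 mm high, standing on the shelf; origin at the centre of its underside. May be absent.
- tin2: closed round stainless spice tin, 42 mm diameter, 30 mm high, standing on the shelf; origin at the centre of its underside. May be absent.
- tin3: closed round stainless spice tin, 42 mm diameter, 30 mm high, standing on the shelf; origin at the centre of its underside. May be absent.
- tray_in (a point): centre of the inner floor of the low steel tray fixed on the shelf's other end; inside 172 mm along its x, 107 mm along its y, walls 18 mm high over this floor and 4 mm thick.
- bin (a joint): angle of the tilt-out bin (rad): 0 shut, 0.78 fully tilted out; its top swings towards the robot about the hinge line along its lower front edge. Stiff hinge: it stays where it is left.
- bin_hinge (a point): middle of the hinge line, fixed; axes as corner, the line runs along y. The cabinet's front lies 10 mm beyond it (+x), its roof from there backwards, 150 mm above the hinge, covers the shut bin's mouth.
- bin_in (a point): centre of the bin's inner floor, turning with the bin; in its frame the inside is 72 mm along x (-0.036 to 0.036), 186 mm along y, front wall 125 mm high, back and side walls 88 mm high. Tilted fully out the whole mouth lies in front of the cabinet, 80 mm wide, front rim about 100 mm and back rim about 140 mm over the counter.
- salt_pig: bystander: white ceramic salt pig, 86 mm diameter, 92 mm high, at the shelf's end beyond the tray; origin at the centre of its underside.
- tumbler: bystander: steel tumbler, 58 mm diameter, 70 mm high, on the bin cabinet's roof; origin at the centre of its underside.
- bowl: bystander: small white bowl, 80 mm diameter, 35 mm high, on the shelf beyond the tray; origin at the centre of its underside.
- bin_handle (a point): middle of the bin's steel bar handle, which turns with the bin: bar 10 mm thick, 110 mm long along y, 41 mm clear of the bin's front face. When shut it stands 148 mm over the counter, 46 mm in front of the hinge line and 138 mm above it; the front's upper edge lies 6 mm lower than the bar's middle. It can be pinched from above and led round its arc.
Mind the look-alikes: they are no part of the job. Of the things that look like the scoop, the larger one is meant. What is shaped like the tin3 but blue is not meant.

How it is judged:
On the way:
1. the bin is tilted well out (over 0.5 rad) (value of joint bin above 0.5 rad), for 0.2 s.
At the end, for the whole second after the job is handed in: Utensils present inside the bin, bin shut (under 0.05 rad); tins present upright (0.15 rad) on the tray floor; dabba flat on the shelf, within 4 mm of flush with the tiled wall and the cabinet side, within 0.035 rad of square, long side along the wall; all at rest (value of joint bin below 0.05 rad and x of dabba in the frame of corner between -0.054 and -0.046 m and y of dabba in the frame of corner between -0.074 and -0.066 m and z of dabba in the frame of corner between -0.006 and 0.006 m and angle between the x axis of dabba and the x axis of corner, either way round below 0.035 rad and angle between dabba's own z axis and vertical below 0.1 rad and x of tong in the frame of bin_in between -0.05 and 0.05 m and y of tong in the frame of bin_in between -0.1 and 0.1 m and z of tong in the frame of bin_in between -0.01 and 0.11 m and x of scoop in the frame of bin_in between -0.05 and 0.05 m and y of scoop in the frame of bin_in between -0.1 and 0.1 m and z of scoop in the frame of bin_in between -0.01 and 0.11 m and x of spoon in the frame of bin_in between -0.05 and 0.05 m and y of spoon in the frame of bin_in between -0.1 and 0.1 m and z of spoon in the frame of bin_in between -0.01 and 0.11 m and x of tin1 in the frame of tray_in between -0.09 and 0.09 m and y of tin1 in the frame of tray_in between -0.058 and 0.058 m and z of tin1 in the frame of tray_in between -0.006 and 0.008 m and angle between each of tin1, tin2, tin3's own z axis and vertical below 0.15 rad and x of tin2 in the frame of tray_in between -0.09 and 0.09 m and y of tin2 in the frame of tray_in between -0.058 and 0.058 m and z of tin2 in the frame of tray_in between -0.006 and 0.008 m and x of tin3 in the frame of tray_in between -0.09 and 0.09 m and y of tin3 in the frame of tray_in between -0.058 and 0.058 m and z of tin3 in the frame of tray_in between -0.006 and 0.008 m and linear speed of each of tong, scoop, spoon, tin1, tin2, tin3, dabba below 0.02 m/s); the robot touches nothing.
It fails at once if the salt pig is disturbed (moved over 25 mm or tipped) (distance of salt_pig from where it was at the start of the episode above 0.025 m or angle between salt_pig's own z axis and vertical above 0.35 rad).
It fails at once if the tumbler is disturbed (moved over 25 mm or tipped) (distance of tumbler from where it was at the start of the episode above 0.025 m or angle between tumbler's own z axis and vertical above 0.35 rad).
It fails at once if the bowl is disturbed (moved over 25 mm or tipped) (distance of bowl from where it was at the start of the episode above 0.025 m or angle between bowl's own z axis and vertical above 0.35 rad).
Of tong, scoop, spoon only 2 to 3 are there at a start; the rules pass over those that are not, and their reading is None.
Of tin1, tin2, tin3 only 2 to 3 are there at a start; the rules pass over those that are not, and their reading is None.
At some moment in a run one of tong, scoop, spoon, dabba may be knocked a few centimetres aside while the robot is not near it.
It also fails if it takes over 210 s, if anything falls off the work surface, if the arm or the gripper's body presses on something with over 40 N, if the wrist force passes 120 N, or if a joint passes its speed limit or range.

## Working session

There is one attempt and no reset: what is moved stays moved. The work goes in short steps, Python scripts to look and compute and a tool call to move; the robot and the scene stay as the last step left them, time stands still between calls to the robot, and variables do not carry over. Pictures are saved under pics/ and viewed, at most 14 in all, crops included, and the job is handed in when it is done.

Besides the shell and the picture viewer there is one more tool, called after "Emit:" as name(argument=value, ...) on one line, values as JSON. send_rows: Moves the arm, as the interface text tells. Its arguments: {"type":"object","properties":{"steps":{"type":"array","items":{"type":"array","items":{"type":"number"}}},"squeeze":{"type":"number"}},"required":["steps"]}

```bash
ls; mkdir -p pics
cat > h.py <<'E'
from station import env
import numpy as np, cv2
def snap(n):
    return env.snapshot(n)
def save(p,f): cv2.imwrite('pics/'+f,p['img'][:,:,::-1])
def w(p,a):
    E=np.array(p['extrinsics']); return (E@np.r_[a,1])[:3]
def px(p,X):
    E=np.linalg.inv(np.array(p['extrinsics'])); c=(E@np.r_[X,1])[:3]
    u=np.array([c[0],-c[1]])/-c[2]; u=u*(1+p['k1']*(u@u))
    return np.array([u[0]*p['fx']+p['cx'],u[1]*p['fy']+p['cy']])
def ray(p,uv,z):
    K=np.array([[p['fx'],0,p['cx']],[0,p['fy'],p['cy']],[0,0,1.]])
    u=cv2.undistortPoints(np.array([[uv]],float),K,np.array([p['k1'],0,0,0.]))[0,0]
    E=np.array(p['extrinsics']); d=E[:3,:3]@np.array([u[0],-u[1],-1]); o=E[:3,3]
    return o+d*(z-o[2])/d[2]
def report(p,names,fn='spot_point'):
    for n in names:
        for r in getattr(env,fn)(n,p)[:4]:
            X=w(p,r['at']); print(n,round(r['score'],2),X.round(3),px(p,X).round(0))
E
python3 - <<'E'
from h import *
for n in ['scene','top']:
    p=snap(n); save(p,n+'0.png'); print(n,p['fx'],p['k1'],np.array(p['extrinsics']).round(3).tolist())
    report(p,['corner','dabba','tong','scoop','spoon','tin1','tray_in','bin_hinge','bin_handle','bin_in','salt_pig','tumbler','bowl'])
E
```

```text
pics
scene 541.4045438917897 -0.17097085685343458 [[0.549, -0.547, 0.632, 1.346], [0.836, 0.36, -0.414, -0.568], [-0.001, 0.755, 0.655, 0.955], [0.0, 0.0, 0.0, 1.0]]
corner 0.85 [0.645 0.248 0.101] [400. 197.]
dabba 0.65 [0.53  0.108 0.099] [328. 192.]
dabba 0.52 [ 0.628 -0.064  0.099] [293. 242.]
tong 0.62 [ 0.502 -0.14   0.101] [236. 222.]
scoop 0.86 [ 0.501 -0.069  0.098] [262. 212.]
scoop 0.66 [0.533 0.107 0.101] [328. 192.]
scoop 0.63 [ 0.336 -0.065 -0.002] [232. 206.]
tin1 0.89 [ 0.629 -0.21   0.1  ] [237. 267.]
tin1 0.77 [ 0.761 -0.295 -0.003] [236. 356.]
tin1 0.69 [ 0.629 -0.061  0.1  ] [294. 241.]
tin1 0.65 [ 0.621 -0.139  0.102] [263. 252.]
tray_in 0.71 [ 0.543 -0.336  0.099] [167. 266.]
salt_pig 0.89 [ 0.621 -0.45   0.095] [133. 314.]
tumbler 0.8 [0.595 0.371 0.155] [424. 154.]
bowl 0.78 [ 0.499 -0.454  0.1  ] [109. 275.]
bowl 0.41 [0.456 0.34  0.148] [380. 135.]
top 403.97760388890043 -0.06682741023931504 [[0.014, 0.985, -0.17, 0.371], [-1.0, 0.014, -0.006, -0.056], [-0.003, 0.17, 0.985, 1.086], [0.0, 0.0, 0.0, 1.0]]
corner 0.55 [0.643 0.241 0.097] [167. 168.]
dabba 0.88 [0.539 0.112 0.101] [215. 209.]
scoop 0.7 [ 0.503 -0.071  0.099] [289. 224.]
scoop 0.59 [ 0.335 -0.073  0.003] [288. 292.]
tin1 0.82 [ 0.624 -0.145  0.102] [319. 176.]
tin1 0.74 [ 0.628 -0.216  0.099] [347. 176.]
tin1 0.74 [ 0.761 -0.3   -0.004] [370. 140.]
tin1 0.48 [ 0.627 -0.063  0.097] [286. 175.]
tray_in 0.82 [ 0.538 -0.337  0.105] [397. 211.]
bin_hinge 0.91 [0.502 0.339 0.01 ] [137. 227.]
bin_hinge 0.38 [0.594 0.365 0.156] [108. 181.]
bin_handle 0.96 [0.454 0.339 0.147] [115. 239.]
bin_in 0.9 [0.549 0.348 0.012] [135. 209.]
salt_pig 0.66 [ 0.618 -0.453  0.103] [441. 181.]
tumbler 0.59 [0.594 0.365 0.156] [108. 181.]
bowl 0.67 [ 0.499 -0.46   0.104] [446. 228.]
```

View pics/top0.png

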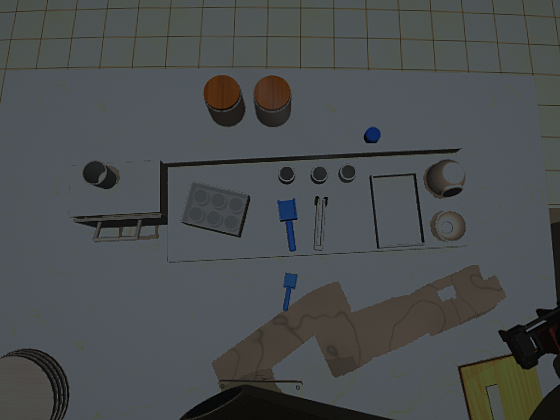

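View pics/scene0.png

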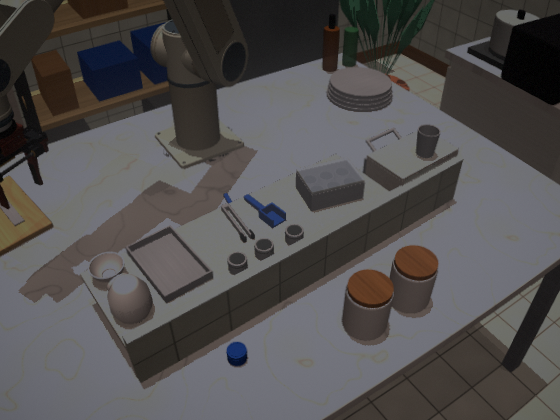

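The top view shows three plain tins at (287,174), (319,174), (347,173). A large blue scoop is on the shelf at (288,224) and a small one on the counter at (289,292). The tong is at (319,222), and the dabba is at (215,209), turned. A blue tin sits behind the wall at (372,135), the tray is at (397,211), and there's no spoon.
Candidates: the scoop at (288,224) is the larger of the two, so it is meant and the one at (289,292) is not. The three steel tins are meant, and the blue one at (372,135) is not.

```bash
cat > meas.py <<'E'
from h import *
def lay(mask,p,z):
    c=max(cv2.findContours(mask.astype(np.uint8),0,2)[0],key=cv2.contourArea)[:,0,:]
    return np.array([ray(p,q,z)[:2] for q in c.astype(float)])
def rect(P): 
    r=cv2.minAreaRect((P*1000).astype(np.float32)); b=cv2.boxPoints(r)
    return np.array(r[0])/1000,np.array(r[1]),b
E
python3 - <<'E'
from meas import *
for n in ['top','scene']:
    p=snap(n); print(n)
    for t,z in [('dabba',.16),('tong',.107),('scoop',.106)]:
        for r in env.masks_of(t,p)[:3]:
            P=lay(r['mask'],p,z)
            c,s,b=rect(P); e=b[1]-b[0]; f=b[2]-b[1]; L=e if e@e>f@f else f
            print(t,round(r['score'],2),r['mask'].sum(),c.round(3),s.round(0),'longdir',np.degrees(np.arctan2(L[1],L[0])).round(1))
    if n=='top':
        for a,z in [((168,164),.135),((458,150),.135),((168,262),.1),((466,245),.1)]: print(ray(p,a,z).round(3))
        im=cv2.resize(p['img'][130:290,60:480],None,fx=1.9,fy=1.9,interpolation=cv2.INTER_CUBIC)
        im=np.clip(im.astype(float)*1.8,0,255).astype(np.uint8)
        cv2.imwrite('pics/crop.png',im[:,:,::-1])
E
```

```text
top
dabba 0.63 2750 [0.529 0.101] [147. 107.] longdir 78.0
tong 0.66 169 [ 0.457 -0.142] [29. 19.] longdir 0.1
tong 0.25 259 [ 0.626 -0.062] [46. 40.] longdir 0.8
scoop 0.94 530 [ 0.501 -0.068] [126.  41.] longdir 5.6
scoop 0.64 266 [ 0.34  -0.069] [29. 87.] longdir -10.7
[0.643 0.228 0.135]
[ 0.689 -0.489  0.135]
[0.405 0.223 0.1  ]
[ 0.456 -0.509  0.1  ]
scene
dabba 0.9 2601 [0.559 0.089] [167. 159.] longdir 77.5
dabba 0.58 598 [0.558 0.42 ] [ 59. 161.] longdir -48.4
dabba 0.53 1807 [ 0.633 -0.449] [ 83. 132.] longdir -11.8
tong 0.82 510 [ 0.504 -0.14 ] [ 36. 143.] longdir -5.4
scoop 0.61 528 [ 0.497 -0.063] [130.  55.] longdir 7.8
scoop 0.51 43 [ 0.418 -0.117] [12. 34.] longdir -6.8
```

View pics/crop.png

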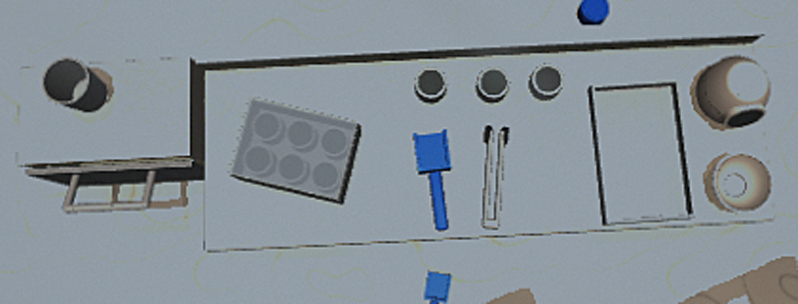

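Run:
```python
from h import *
o=env.get_obs(); print({k:np.round(o[k],3) for k in ['clock','ee_pos','ee_rot','finger_gap','wrist_force','joint_pos']})
p=snap('top'); report(p,['bin_handle','bin_hinge','tong'])
for q in [(323,198),(318,250),(320,224)]: print(ray(p,q,.112).round(3))
for q in [(72,207),(157,204)]: print(ray(p,(q[0]/1.9+60,q[1]/1.9+130),.15).round(3))
```

```text
{'clock': np.float64(1.8), 'ee_pos': array([ 0.277, -0.56 ,  0.245]), 'ee_rot': array([3.142, 0.   , 0.459]), 'finger_gap': np.float64(1.001), 'wrist_force': array([-0.332, -0.109, -0.386]), 'joint_pos': array([-1.131,  0.423,  1.63 , -0.   ,  1.089, -0.019])}
bin_handle 0.79 [0.454 0.34  0.147] [115. 239.]
bin_hinge 0.72 [0.645 0.242 0.1  ] [166. 167.]
bin_hinge 0.64 [0.503 0.339 0.01 ] [137. 226.]
tong 0.84 [ 0.507 -0.146  0.102] [320. 223.]
[ 0.567 -0.154  0.112]
[ 0.439 -0.141  0.112]
[ 0.503 -0.146  0.112]
[0.454 0.379 0.15 ]
[0.46  0.272 0.15 ]
```

Emit:
send_rows(steps=[[2,5,0,0,0,0.074,0.6],[2,5,0,0,0,0.074,0.6],[2,5,0,0,0,0.074,0.6],[2,5,0,0,0,0.074,0.6],[2,5,0,0,0,0.074,0.6],[2,5,0,0,0,0.074,0.6],[2,5,0,0,0,0.074,0.6],[1,5,0,0,0,0.074,0.6]], squeeze=30)

```text
clock: 3.0
ee_pos: [0.4277, -0.1588, 0.245]
ee_rot: [3.14, -0.0, 1.053]
wrist_force: [0.7, 0.5, 0.6]
finger_gap: 0.402
grip_force: 0.0
```

Emit:
send_rows(steps=[[0.5,6,0,0,0,0.074,0.6],[0.5,6,0,0,0,0.074,0.6],[0.5,6,0,0,0,0.074,0.6],[0.5,6,0,0,0,0.074,0.6],[0.5,6,0,0,0,0.074,0.6],[0.5,6,0,0,0,0.074,0.6],[0,6,0,0,0,0.074,0.6],[0,6,0,0,0,0.068,0.6]])

```text
clock: 4.0
ee_pos: [0.4567, 0.3218, 0.2449]
ee_rot: [3.141, -0.0, 1.639]
wrist_force: [0.9, -0.1, -1.0]
finger_gap: 0.4
grip_force: 0.0
```

Emit:
send_rows(steps=[[0,1,-3,0,0,0,0.6],[0,0,-3,0,0,0,0.6],[0,0,-2,0,0,0,0.6],[0,0,-1.4,0,0,0,0.6],[0,0,0,0,0,0,1],[0,0,0,0,0,0,1],[0,0,0,0,0,0,1],[0,0,0,0,0,0,1]])

```text
clock: 5.0
ee_pos: [0.4572, 0.3299, 0.1516]
ee_rot: [3.14, -0.001, 1.637]
wrist_force: [-0.9, -1.0, 4.4]
finger_gap: 0.107
grip_force: 30.0
```

Emit:
send_rows(steps=[[-1.35,-0.1,-0.5,0,0,0,1],[-1.3,-0.1,-0.65,0,0,0,1],[-1.2,-0.1,-0.8,0,0,0,1],[-1.15,-0.1,-0.9,0,0,0,1],[-1.05,-0.1,-1.0,0,0,0,1],[-0.9,-0.1,-1.1,0,0,0,1],[-0.8,-0.1,-1.2,0,0,0,1],[-0.6,0,-1.0,0,0,0,1]], squeeze=15)

```text
clock: 6.0
ee_pos: [0.3735, 0.3237, 0.0787]
ee_rot: [3.139, -0.002, 1.638]
wrist_force: [20.5, -1.2, 22.5]
finger_gap: 0.109
grip_force: 15.0
```

Emit:
send_rows(steps=[[0,0,0,0,0,0,0.7],[0,0,0,0,0,0,0.7],[0,0,4,0,0,0,0.7],[0,0,5,0,0,0,0.7],[0,-1,5,0,0,0,0.7],[1,-4,1,0,0,-0.15,0.4],[1,-5,0,0,0,-0.15,0.4],[1,-5,0,0,0,-0.15,0.4]])

```text
clock: 7.0
ee_pos: [0.4025, 0.1711, 0.2291]
ee_rot: [-3.141, 0.001, 1.183]
wrist_force: [0.5, -0.2, -0.2]
finger_gap: 0.586
grip_force: 0.0
```

Emit:
send_rows(steps=[[1,-5,0,0,0,-0.16,0.4],[1,-5,0,0,0,-0.16,0.4],[1,-5,0,0,0,-0.16,0.4],[1,-5,0,0,0,-0.16,0.4],[1,-4,0,0,0,-0.16,0.4],[1,-4,0,0,0,-0.16,0.4],[2,-2,0,0,0,-0.16,0.4],[2,-2,0,0,0,-0.168,0.4]])

```text
clock: 8.0
ee_pos: [0.5026, -0.1481, 0.2286]
ee_rot: [-3.141, 0.002, -0.108]
wrist_force: [0.3, 0.1, -0.2]
finger_gap: 0.6
grip_force: 0.0
```

Run:
```python
from meas import *
for n in ['top','scene']:
    p=snap(n); save(p,n+'1.png'); print(n); report(p,['tong','scoop','dabba','bin_handle','bin_in'])
    for t,z in [('tong',.107),('scoop',.106)]:
        for r in env.masks_of(t,p)[:2]:
            c,s,b=rect(lay(r['mask'],p,z)); e=b[1]-b[0]; f=b[2]-b[1]; L=e if e@e>f@f else f
            print(t,round(r['score'],2),c.round(3),s.round(0),np.degrees(np.arctan2(L[1],L[0])).round(1))
```

```text
top
scoop 0.67 [0.644 0.24  0.101] [167. 167.]
scoop 0.56 [ 0.5   -0.073  0.097] [290. 225.]
scoop 0.44 [0.597 0.364 0.157] [108. 180.]
dabba 0.78 [0.539 0.109 0.102] [216. 209.]
dabba 0.18 [0.501 0.339 0.012] [137. 227.]
bin_handle 0.68 [0.369 0.337 0.077] [125. 276.]
bin_in 0.81 [0.531 0.348 0.04 ] [130. 214.]
scoop 0.73 [ 0.537 -0.053] [45. 20.] 0.8
scene
tong 0.96 [ 0.506 -0.144  0.099] [235. 224.]
tong 0.52 [ 0.501 -0.069  0.097] [262. 212.]
scoop 0.59 [ 0.337 -0.066 -0.   ] [232. 205.]
scoop 0.58 [ 0.506 -0.067  0.098] [263. 213.]
dabba 0.82 [0.533 0.108 0.102] [329. 192.]
bin_handle 0.95 [0.374 0.337 0.075] [357. 143.]
bin_in 0.42 [0.529 0.108 0.099] [328. 192.]
tong 0.76 [ 0.505 -0.14 ] [ 28. 134.] -5.9
scoop 0.97 [ 0.502 -0.061] [136.  61.] 1.6
scoop 0.4 [ 0.416 -0.117] [11. 30.] -11.5
```

View pics/scene1.png

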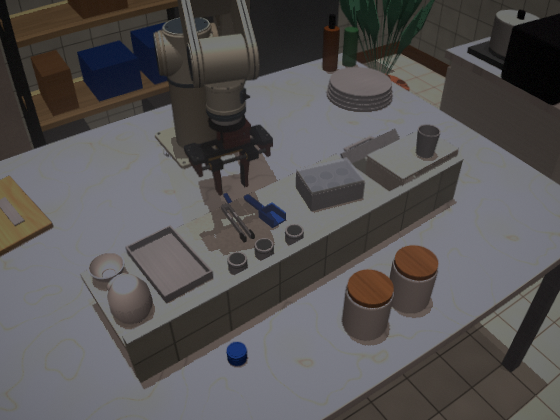

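The picture shows the bin tilted out at (360,145) and the tong at (236,222), directly under the gripper.

Emit:
send_rows(steps=[[0,0.2,-3,0,0,0,0.4],[0,0,-3,0,0,0,0.4],[0,0,-3,0,0,0,0.4],[0,0,-1.4,0,0,0,0.4],[0,0,0,0,0,0,1],[0,0,0,0,0,0,1],[0,0,0,0,0,0,1],[0,0,0,0,0,0,1]], squeeze=25)

```text
clock: 9.8
ee_pos: [0.504, -0.1455, 0.1262]
ee_rot: [3.141, -0.002, -0.101]
wrist_force: [-0.3, 1.1, 5.9]
finger_gap: 0.237
grip_force: 24.8
```

Emit:
send_rows(steps=[[0,0,5,0,0,0,1],[0,0,5,0,0,0,1],[0,3,3,0,0,0.17,1],[-0.6,5,0,0,0,0.17,1],[-0.6,5,0,0,0,0.17,1],[-0.6,5,0,0,0,0.17,1],[-0.6,5,0,0,0,0.17,1],[-0.6,5,0,0,0,0.17,1]])

```text
clock: 10.8
ee_pos: [0.4729, 0.1362, 0.2556]
ee_rot: [3.141, -0.0, 0.924]
wrist_force: [1.3, 0.5, -0.3]
finger_gap: 0.233
grip_force: 24.8
```

Emit:
send_rows(steps=[[-0.6,5,0,0,0,0.17,1],[-0.6,5,0,0,0,0.17,1],[-0.6,5,0,0,0,0.17,1],[-0.2,5,0,0,0,0.17,1],[0,0,-3,0,0,0,1],[0,0,-4,0,0,0,1],[0,0,0,0,0,0,1],[0,0,0,0,0,0,1]])

```text
clock: 11.8
ee_pos: [0.4539, 0.3349, 0.1863]
ee_rot: [3.141, -0.001, 1.599]
wrist_force: [0.8, -0.5, -1.2]
finger_gap: 0.234
grip_force: 24.8
```

Emit:
send_rows(steps=[[0,0,-2,0,0,0.03,1],[0,0,-2,0,0,0,1],[0,0,-1.6,0,0,0,1],[0,0,0,0,0,0,1],[0,0,0,0,0,0,0.6],[0,0,0,0,0,0,0.6],[0,0,0,0,0,0,0.6],[0,0,1,0,0,0,0.6]])

```text
clock: 12.8
ee_pos: [0.4529, 0.3344, 0.1392]
ee_rot: [-3.141, 0.001, 1.629]
wrist_force: [0.5, 0.5, -0.2]
finger_gap: 0.401
grip_force: 0.0
```

Emit:
send_rows(steps=[[0,0,5,0,0,0,0.6],[0,0,5,0,0,0,0.6],[0,-4.5,1,0,0,-0.153,0.6],[0,-5,0,0,0,-0.153,0.6],[0,-5,0,0,0,-0.153,0.6],[0.5,-5,0,0,0,-0.153,0.6],[0.5,-5,0,0,0,-0.153,0.6],[0.5,-5,0,0,0,-0.153,0.6]])

```text
clock: 13.8
ee_pos: [0.4685, 0.0381, 0.2502]
ee_rot: [3.141, -0.001, 0.706]
wrist_force: [-0.2, 1.3, 0.3]
finger_gap: 0.399
grip_force: 0.0
```

Emit:
send_rows(steps=[[0.5,-4,0,0,0,-0.153,0.6],[0.6,-3,0,0,0,-0.153,0.6],[0.6,-2,0,0,0,-0.153,0.6],[0.5,-2,0,0,0,-0.153,0.6],[0,0,0,0,0,0,0.6],[0,0,0,0,0,0,0.6],[0,0,0,0,0,0,0.6],[0,0,0,0,0,0,0.6]])

```text
clock: 14.8
ee_pos: [0.4902, -0.0698, 0.2493]
ee_rot: [-3.142, -0.0, 0.1]
wrist_force: [0.1, -0.3, -0.3]
finger_gap: 0.401
grip_force: 0.0
```

Run:
```python
from meas import *
for n in ['top','scene']:
    p=snap(n); print(n); report(p,['tong','scoop','dabba','bin_handle'])
    if n=='scene':
        im=np.clip(p['img'][100:300,190:470].astype(float)*1.6,0,255).astype(np.uint8)
        cv2.imwrite('pics/s2.png',cv2.resize(im,None,fx=2.8,fy=2.8,interpolation=2)[:,:,::-1])
    for t,z in [('tong',.107),('scoop',.106)]:
        for r in env.masks_of(t,p)[:2]:
            c,s,b=rect(lay(r['mask'],p,z)); e=b[1]-b[0]; f=b[2]-b[1]; L=e if e@e>f@f else f
            print(t,round(r['score'],2),c.round(3),s.round(0),np.degrees(np.arctan2(L[1],L[0])).round(1))
```

```text
top
tong 0.84 [0.501 0.333 0.031] [136. 226.]
scoop 0.56 [ 0.501 -0.068  0.099] [288. 225.]
bin_handle 0.78 [0.374 0.334 0.075] [126. 274.]
bin_handle 0.37 [ 0.618 -0.454  0.098] [440. 181.]
tong 0.83 [0.489 0.313] [ 20. 115.] -85.9
scoop 0.64 [ 0.467 -0.075] [41. 17.] 0.8
scene
scoop 0.88 [ 0.503 -0.065  0.097] [263. 212.]
scoop 0.45 [ 0.334 -0.065 -0.003] [231. 205.]
scoop 0.32 [0.376 0.336 0.075] [358. 143.]
dabba 0.64 [0.534 0.105 0.101] [328. 193.]
bin_handle 0.64 [0.38  0.338 0.073] [359. 145.]
bin_handle 0.62 [0.533 0.11  0.1  ] [329. 192.]
tong 0.53 [0.589 0.008] [ 332. 1044.] -85.5
scoop 0.88 [ 0.498 -0.064] [136.  63.] 10.7
scoop 0.49 [ 0.417 -0.117] [10. 31.] -11.6
```

View pics/s2.png

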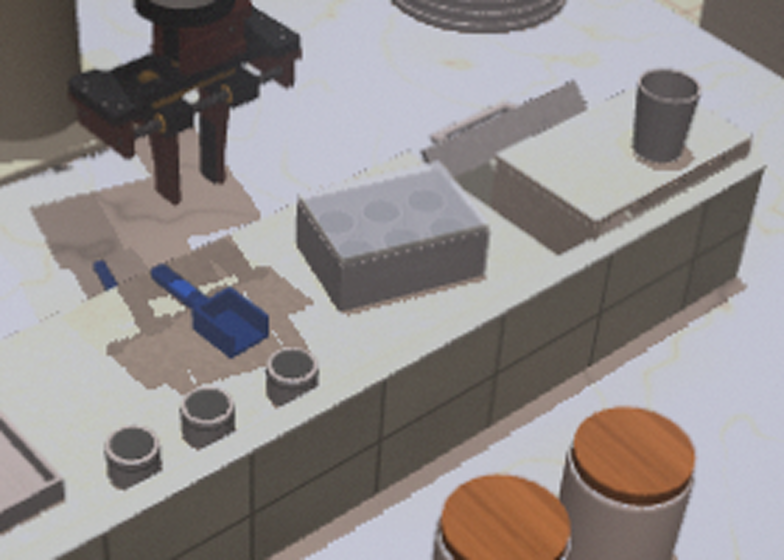

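The tong is in the bin. The scoop on the shelf, at crop (210,310), is the large one and lies under the gripper; the small one pokes out behind at (105,272).

Emit:
send_rows(steps=[[0,0,-4,0,0,0,0.6],[0,0,-4,0,0,0,0.6],[0,0,-3,0,0,0,0.6],[0,0,-1.5,0,0,0,0.6],[0,0,0,0,0,0,1],[0,0,0,0,0,0,1],[0,0,0,0,0,0,1],[0,0,0,0,0,0,1]])

```text
clock: 16.5
ee_pos: [0.4907, -0.0704, 0.1247]
ee_rot: [3.141, -0.001, 0.099]
wrist_force: [-0.3, -0.2, 1.7]
finger_gap: 0.178
grip_force: 24.9
```

Emit:
send_rows(steps=[[0,0,5,0,0,0,1],[0,0,5,0,0,0,1],[0,3.5,3,0,0,0.17,1],[-0.5,5,0,0,0,0.17,1],[-0.5,5,0,0,0,0.17,1],[-0.5,5,0,0,0,0.17,1],[-0.5,5,0,0,0,0.17,1],[-0.5,5,0,0,0,0.17,1]])

```text
clock: 17.5
ee_pos: [0.4649, 0.2162, 0.2545]
ee_rot: [3.141, -0.0, 1.124]
wrist_force: [0.7, -0.4, -0.6]
finger_gap: 0.178
grip_force: 24.9
```

Emit:
send_rows(steps=[[-0.5,5,0,0,0,0.17,1],[-0.5,4,0,0,0,0.17,1],[-0.2,3,0,0,0,0.17,1],[0,0,0,0,0,0,1],[0,0,-3,0,0,0,1],[0,0,-4,0,0,0,1],[0,0,0,0,0,0,1],[0,0,0,0,0,0,1]])

```text
clock: 18.5
ee_pos: [0.4539, 0.3344, 0.1853]
ee_rot: [3.141, -0.0, 1.627]
wrist_force: [-0.4, 0.5, 0.7]
finger_gap: 0.179
grip_force: 24.9
```

Emit:
send_rows(steps=[[0,0,-2,0,0,0,1],[0,0,-2,0,0,0,1],[0,0,-1.5,0,0,0,1],[0,0,0,0,0,0,1],[0,0,0,0,0,0,0.6],[0,0,0,0,0,0,0.6],[0,0,0,0,0,0,0.6],[0,0,1,0,0,0,0.6]])

```text
clock: 19.5
ee_pos: [0.453, 0.3344, 0.1392]
ee_rot: [-3.141, 0.001, 1.629]
wrist_force: [-0.0, 0.4, 1.3]
finger_gap: 0.396
grip_force: 0.0
```

Emit:
send_rows(steps=[[0,0,5,0,0,0,0.7],[0,0,4,0,0,0,0.7],[-3,-0.4,0,0,0,0,0.7],[-3,-0.4,0,0,0,0,0.7],[-2,-0.2,0,0,0,0,0.7],[0,0,0,0,0,0,0.7],[0,0,0,0,0,0,0.7],[0,0,0,0,0,0,0.7]])

```text
clock: 20.5
ee_pos: [0.3742, 0.3249, 0.2292]
ee_rot: [3.141, -0.0, 1.628]
wrist_force: [1.1, -0.5, -0.3]
finger_gap: 0.294
grip_force: 0.0
```

Run:
```python
from meas import *
for n in ['top','scene']:
    p=snap(n); print(n); report(p,['tong','scoop','dabba','bin_handle','bin_in'])
```

```text
top
tong 0.52 [0.498 0.334 0.032] [136. 227.]
tong 0.19 [ 0.543 -0.338  0.103] [397. 210.]
scoop 0.69 [0.473 0.344 0.051] [129. 236.]
scoop 0.68 [ 0.34  -0.071  0.005] [288. 290.]
dabba 0.83 [0.539 0.112 0.099] [216. 209.]
bin_handle 0.87 [0.371 0.333 0.075] [127. 275.]
bin_handle 0.45 [0.495 0.336 0.032] [135. 228.]
scene
scoop 0.44 [ 0.337 -0.066  0.001] [232. 205.]
dabba 0.7 [0.531 0.107 0.1  ] [328. 192.]
bin_handle 0.68 [0.376 0.334 0.074] [357. 144.]
bin_in 0.66 [ 0.499 -0.455  0.1  ] [109. 275.]
```

Both utensils are in the bin, so I'll shut it.

Emit:
send_rows(steps=[[0,0,-5,0,0,0,0.7],[0,0,-5,0,0,0,0.7],[0,0,-3,0,0,0,0.7],[0,0,-2,0,0,0,0.7],[0,0,0,0,0,0,1],[0,0,0,0,0,0,1],[0,0,0,0,0,0,1],[0,0,0,0,0,0,1]], squeeze=15)

```text
clock: 22.1
ee_pos: [0.3738, 0.325, 0.08]
ee_rot: [3.14, -0.001, 1.629]
wrist_force: [-0.9, -1.1, -0.6]
finger_gap: 0.11
grip_force: 15.0
```

Emit:
send_rows(steps=[[0.6,0,1.0,0,0,0,1],[0.8,0.1,1.2,0,0,0,1],[0.9,0.1,1.1,0,0,0,1],[1.05,0.1,1.0,0,0,0,1],[1.15,0.1,0.9,0,0,0,1],[1.2,0.1,0.8,0,0,0,1],[1.3,0.1,0.65,0,0,0,1],[1.35,0.1,0.5,0,0,0,1]])

```text
clock: 23.1
ee_pos: [0.4563, 0.3306, 0.1523]
ee_rot: [-3.139, 0.002, 1.629]
wrist_force: [-4.7, -4.8, 5.6]
finger_gap: 0.104
grip_force: 15.0
```

Emit:
send_rows(steps=[[0.2,0,0,0,0,0,1],[0.2,0,0,0,0,0,1],[0,0,0,0,0,0,1],[0,0,0,0,0,0,1],[0,0,0,0,0,0,1],[0,0,0,0,0,0,1],[0,0,0,0,0,0,1],[0,0,0,0,0,0,1]])

```text
clock: 24.1
ee_pos: [0.4575, 0.3306, 0.1523]
ee_rot: [-3.135, 0.002, 1.628]
wrist_force: [-17.8, -3.3, 20.3]
finger_gap: 0.11
grip_force: 15.0
```

Emit:
send_rows(steps=[[0,0,0,0,0,0,0.6],[0,0,0,0,0,0,0.6],[0,0,0,0,0,0,0.6],[0,0,4,0,0,0,0.6],[0,0,5,0,0,0,0.6],[0,-5,0.3,0,0,-0.13,0.32],[1,-5,0,0,0,-0.13,0.32],[1,-5,0,0,0,-0.13,0.32]])

```text
clock: 25.1
ee_pos: [0.4813, 0.1803, 0.2441]
ee_rot: [3.141, -0.001, 1.235]
wrist_force: [0.6, 0.3, -0.5]
finger_gap: 0.672
grip_force: 0.0
```

Emit:
send_rows(steps=[[2,-5,0,0,0,-0.15,0.32],[2,-5,0,0,0,-0.15,0.32],[2,-5,0,0,0,-0.15,0.32],[2,-5,0,0,0,-0.15,0.32],[2,-5,0,0,0,-0.15,0.32],[2,-5,0,0,0,-0.15,0.32],[2,-5,0,0,0,-0.14,0.32],[1,-4,0,0,0,-0.13,0.32]])

```text
clock: 26.1
ee_pos: [0.6317, -0.2109, 0.2435]
ee_rot: [3.141, -0.001, 0.063]
wrist_force: [-0.8, 0.7, 0.5]
finger_gap: 0.679
grip_force: 0.0
```

```bash
cat > look.py <<'E'
from meas import *
import sys
for n in ['top','scene']:
    p=snap(n); print(n); report(p,sys.argv[1:])
    for t in sys.argv[1:]:
        if t.startswith('tin'):
            for r in env.masks_of(t,p)[:4]:
                if r['mask'].sum()>60 and n=='top':
                    c,s,b=rect(lay(r['mask'],p,.12)); print('mask',t,round(r['score'],2),c.round(3),s.round(0))
E
python3 look.py tin1 tray_in dabba bin_handle scoop
```

```text
top
tin1 0.7 [ 0.628 -0.062  0.099] [286. 175.]
tin1 0.56 [ 0.631 -0.145  0.102] [319. 174.]
tin1 0.44 [0.599 0.366 0.157] [107. 179.]
dabba 0.65 [0.538 0.11  0.103] [216. 209.]
bin_handle 0.72 [0.458 0.342 0.148] [114. 238.]
mask tin1 0.63 [ 0.625 -0.136] [29. 45.]
mask tin1 0.62 [ 0.625 -0.062] [46. 39.]
scene
tin1 0.74 [ 0.764 -0.295 -0.002] [237. 357.]
tin1 0.7 [ 0.624 -0.138  0.099] [264. 253.]
tin1 0.6 [ 0.626 -0.208  0.095] [237. 268.]
tin1 0.54 [ 0.629 -0.062  0.102] [294. 241.]
tray_in 0.69 [ 0.541 -0.336  0.101] [167. 265.]
dabba 0.84 [0.528 0.107 0.1  ] [327. 192.]
bin_handle 0.53 [0.458 0.34  0.147] [380. 135.]
```

Emit:
send_rows(steps=[[-0.4,-0.2,-3,0,0,0,0.38],[0,0,-4,0,0,0,0.38],[0,0,-3,0,0,0,0.38],[0,0,-1.2,0,0,0,0.38],[0,0,0,0,0,0,1],[0,0,0,0,0,0,1],[0,0,0,0,0,0,1],[0,0,0,0,0,0,1]], squeeze=20)

```text
clock: 27.8
ee_pos: [0.6273, -0.2105, 0.1326]
ee_rot: [3.141, -0.001, 0.069]
wrist_force: [-0.1, 0.0, 2.1]
finger_gap: 0.475
grip_force: 20.0
```

Emit:
send_rows(steps=[[0,0,4,0,0,0,1],[0,0,4,0,0,0,1],[-4,-3,0,0,0,0,1],[-4,-3,0,0,0,0,1],[-4,-3,0,0,0,0,1],[-2.7,-3.2,0,0,0,0,1],[0,0,0,0,0,0,1],[0,0,-3,0,0,0,1]])

```text
clock: 28.8
ee_pos: [0.4816, -0.3335, 0.1838]
ee_rot: [3.138, -0.005, 0.068]
wrist_force: [0.3, -0.2, -0.7]
finger_gap: 0.47
grip_force: 20.0
```

Emit:
send_rows(steps=[[0,0,-3,0,0,0,1],[0,0,-1,0,0,0,1],[0,0,-0.6,0,0,0,1],[0,0,0,0,0,0,1],[0,0,0,0,0,0,1],[0,0,0,0,0,0,1],[0,0,0,0,0,0,1],[0,0,0,0,0,0,1]])

```text
clock: 29.8
ee_pos: [0.4801, -0.3325, 0.1361]
ee_rot: [3.141, -0.001, 0.069]
wrist_force: [0.0, 0.8, 3.4]
finger_gap: 0.471
grip_force: 20.0
```

Emit:
send_rows(steps=[[0,0,0,0,0,0,0.4],[0,0,0,0,0,0,0.4],[0,0,0,0,0,0,0.4],[0,0,4,0,0,0,0.4],[0,0,4,0,0,0,0.4],[3,4,1,0,0,0,0.4],[4,5,0,0,0,0,0.38],[4,5,0,0,0,0,0.38]])

```text
clock: 30.8
ee_pos: [0.5889, -0.1936, 0.2261]
ee_rot: [3.141, -0.001, 0.068]
wrist_force: [0.9, -0.1, -0.3]
finger_gap: 0.619
grip_force: 0.0
```

Emit:
send_rows(steps=[[3.6,5,0,0,0,0,0.38],[0,0,-3,0,0,0,0.38],[0,0,0,0,0,0,0.38],[0,0,0,0,0,0,0.38],[0,0,0,0,0,0,0.38],[0,0,0,0,0,0,0.38],[0,0,0,0,0,0,0.38],[0,0,0,0,0,0,0.38]])

```text
clock: 31.8
ee_pos: [0.6239, -0.1449, 0.1959]
ee_rot: [3.142, -0.0, 0.069]
wrist_force: [-0.7, 0.1, -0.4]
finger_gap: 0.622
grip_force: 0.0
```

```bash
python3 look.py tin1 tray_in dabba
```

```text
top
tin1 0.65 [ 0.482 -0.34   0.103] [398. 234.]
tray_in 0.91 [ 0.543 -0.339  0.104] [397. 209.]
dabba 0.64 [0.539 0.11  0.101] [216. 209.]
mask tin1 0.65 [ 0.483 -0.335] [41. 47.]
scene
tin1 0.91 [ 0.763 -0.296 -0.002] [237. 357.]
tin1 0.74 [ 0.623 -0.139  0.101] [264. 253.]
tin1 0.7 [ 0.481 -0.33   0.099] [158. 248.]
tin1 0.52 [ 0.63  -0.063  0.1  ] [294. 241.]
tray_in 0.76 [ 0.543 -0.335  0.1  ] [168. 266.]
dabba 0.67 [0.529 0.108 0.099] [328. 192.]
```

Emit:
send_rows(steps=[[0,0.3,-3,0,0,0,0.38],[0,0,-2,0,0,0,0.38],[0,0,-1.4,0,0,0,0.38],[0,0,0,0,0,0,1],[0,0,0,0,0,0,1],[0,0,0,0,0,0,1],[0,0,0,0,0,0,1],[0,0,0,0,0,0,1]])

```text
clock: 33.3
ee_pos: [0.624, -0.1418, 0.132]
ee_rot: [3.141, -0.0, 0.069]
wrist_force: [-0.9, -0.2, -1.4]
finger_gap: 0.475
grip_force: 20.0
```

Emit:
send_rows(steps=[[0,0,4,0,0,0,1],[0,0,4,0,0,0,1],[-2,-4,0,0,0,0,1],[-2,-4,0,0,0,0,1],[-2,-4,0,0,0,0,1],[-2,-4,0,0,0,0,1],[-1.2,-2.7,0,0,0,0,1],[0,0,0,0,0,0,1]])

```text
clock: 34.3
ee_pos: [0.531, -0.3304, 0.2118]
ee_rot: [3.141, -0.0, 0.066]
wrist_force: [-0.2, 0.2, -0.9]
finger_gap: 0.47
grip_force: 20.0
```

Emit:
send_rows(steps=[[0,0,-3,0,0,0,1],[0,0,-3,0,0,0,1],[0,0,-1,0,0,0,1],[0,0,-0.6,0,0,0,1],[0,0,0,0,0,0,1],[0,0,0,0,0,0,1],[0,0,0,0,0,0,1],[0,0,0,0,0,0,1]])

```text
clock: 35.3
ee_pos: [0.532, -0.3289, 0.136]
ee_rot: [3.141, -0.0, 0.069]
wrist_force: [-0.4, -0.5, -1.1]
finger_gap: 0.474
grip_force: 20.0
```

Emit:
send_rows(steps=[[0,0,0,0,0,0,0.4],[0,0,0,0,0,0,0.4],[0,0,0,0,0,0,0.4],[0,0,4,0,0,0,0.4],[0,0,4,0,0,0,0.4],[2,5,0,0,0,0,0.35],[2,6,0,0,0,0,0.35],[2,6,0,0,0,0,0.35]])

```text
clock: 36.3
ee_pos: [0.5919, -0.1587, 0.216]
ee_rot: [3.141, -0.001, 0.068]
wrist_force: [0.4, -0.2, 0.5]
finger_gap: 0.651
grip_force: 0.0
```

Emit:
send_rows(steps=[[2,5,0,0,0,0,0.35],[1.5,4.6,0,0,0,0,0.35],[0,0,0,0,0,0,0.35],[0,0,-4,0,0,0,0.35],[0,0,-2.5,0,0,0,0.35],[0,0,-1.8,0,0,0,0.35],[0,0,0,0,0,0,0.6],[0,0,0,0,0,0,1]])

```text
clock: 37.3
ee_pos: [0.627, -0.0646, 0.1335]
ee_rot: [3.141, -0.001, 0.068]
wrist_force: [-0.1, -0.7, -1.3]
finger_gap: 0.473
grip_force: 20.0
```

Emit:
send_rows(steps=[[0,0,0,0,0,0,1],[0,0,0,0,0,0,1],[0,0,0,0,0,0,1],[0,0,0,0,0,0,1],[0,0,4,0,0,0,1],[0,0,4,0,0,0,1],[0,-3,0.5,0,0,0,1],[-0.5,-5,0,0,0,0,1]])

```text
clock: 38.3
ee_pos: [0.6222, -0.1438, 0.2188]
ee_rot: [3.141, -0.002, 0.072]
wrist_force: [0.3, -0.2, -1.4]
finger_gap: 0.472
grip_force: 20.0
```

Emit:
send_rows(steps=[[-0.8,-5,0,0,0,0,1],[-1,-5,0,0,0,0,1],[-1,-5,0,0,0,0,1],[-1,-3.2,0,0,0,0,1],[0,0,0,0,0,0,1],[0,0,-3,0,0,0,1],[0,0,-2,0,0,0,1],[0,0,-1.5,0,0,0,1]])

```text
clock: 39.3
ee_pos: [0.5833, -0.3251, 0.1513]
ee_rot: [-3.141, 0.001, 0.07]
wrist_force: [-0.7, -0.2, -0.7]
finger_gap: 0.473
grip_force: 20.0
```

Emit:
send_rows(steps=[[0,0,-1,0,0,0,1],[0,0,-0.6,0,0,0,1],[0,0,0,0,0,0,1],[0,0,0,0,0,0,1],[0,0,0,0,0,0,0.4],[0,0,0,0,0,0,0.4],[0,0,0,0,0,0,0.4],[0,0,4,0,0,0,0.4]])

```text
clock: 40.3
ee_pos: [0.5815, -0.325, 0.1739]
ee_rot: [-3.138, 0.006, 0.069]
wrist_force: [0.1, 0.2, 0.9]
finger_gap: 0.602
grip_force: 0.0
```

Emit:
send_rows(steps=[[0,0,5,0,0,0,0],[-2,5,0,0,0,0,0],[-2,5,0,0,0,0,0],[-2,5,0,0,0,0,0],[-2,5,0,0,0,0,0],[-2,5,0,0,0,0,0],[-2,5,0,0,0,0,0],[-2,5,0,0,0,0,0]])

```text
clock: 41.3
ee_pos: [0.4428, 0.0253, 0.227]
ee_rot: [-3.142, -0.001, 0.068]
wrist_force: [0.2, 0.5, 0.1]
finger_gap: 0.999
grip_force: 0.0
```

Emit:
send_rows(steps=[[-1.3,5,0,0,0,0,0],[-1,2.6,0,0,0,0,0],[0,0,0,0,0,0,0],[0,0,0,0,0,0,0],[0,0,0,0,0,0,0],[0,0,0,0,0,0,0],[0,0,0,0,0,0,0],[0,0,0,0,0,0,0]])

```text
clock: 42.3
ee_pos: [0.4205, 0.0996, 0.2266]
ee_rot: [-3.142, 0.0, 0.068]
wrist_force: [0.8, 0.3, 0.7]
finger_gap: 0.998
grip_force: 0.0
```

```bash
python3 look.py tin1 dabba corner
python3 - <<'E'
from meas import *
p=snap('scene')
im=np.clip(p['img'][120:330,80:480].astype(float)*1.6,0,255).astype(np.uint8)
cv2.imwrite('pics/s3.png',cv2.resize(im,None,fx=2,fy=2,interpolation=2)[:,:,::-1])
E
```

```text
top
tin1 0.81 [ 0.481 -0.34   0.1  ] [398. 235.]
tin1 0.61 [ 0.767 -0.299 -0.001] [370. 137.]
tin1 0.57 [ 0.537 -0.334  0.105] [395. 212.]
tin1 0.51 [ 0.583 -0.329  0.105] [393. 193.]
dabba 0.93 [0.54  0.107 0.101] [217. 208.]
corner 0.97 [0.645 0.243 0.101] [166. 167.]
corner 0.27 [0.455 0.341 0.148] [114. 239.]
mask tin1 0.82 [ 0.483 -0.334] [38. 48.]
mask tin1 0.59 [ 0.533 -0.332] [39. 45.]
mask tin1 0.49 [ 0.582 -0.33 ] [40. 49.]
mask tin1 0.48 [ 0.729 -0.277] [32. 40.]
scene
tin1 0.8 [ 0.589 -0.329  0.103] [179. 277.]
tin1 0.74 [ 0.764 -0.299 -0.001] [236. 358.]
tin1 0.7 [ 0.53  -0.325  0.104] [169. 259.]
tin1 0.7 [ 0.481 -0.331  0.1  ] [158. 248.]
dabba 0.62 [0.531 0.106 0.101] [327. 192.]
corner 0.88 [0.643 0.248 0.102] [400. 196.]
```

View pics/s3.png

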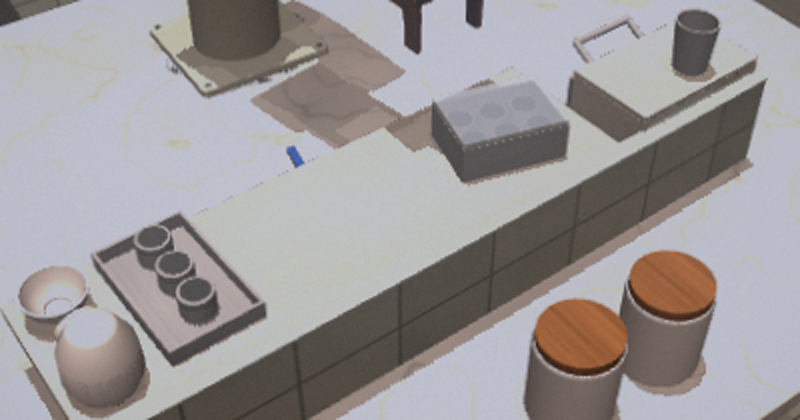

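The three tins stand upright in the tray at crop (152,242), (175,270), (197,298). The bin is shut and the dabba is unmoved at (500,125). Next I push it towards the wall.

Emit:
send_rows(steps=[[0,0,-4,0,0,0,0],[0,0,-4,0,0,0,0],[0,0,-1.6,0,0,0,0],[0,0,0,0,0,0,0],[1,0.07,0,0,0,0,0],[1,0.07,0,0,0,0,0],[1,0.07,0,0,0,0,0],[1,0.07,0,0,0,0,0]])

```text
clock: 43.85
ee_pos: [0.4604, 0.1024, 0.1308]
ee_rot: [3.141, 0.002, 0.068]
wrist_force: [-3.0, -2.0, 2.9]
finger_gap: 1.001
grip_force: 1.9
```

Emit:
send_rows(steps=[[0.8,0.05,0,0,0,0,0],[0.8,0.05,0,0,0,0,0],[0.8,0.05,0,0,0,0,0],[0.8,0.05,0,0,0,0,0],[0.8,0.05,0,0,0,0,0],[0.8,0.05,0,0,0,0,0],[0.8,0.05,0,0,0,0,0],[0.8,0.05,0,0,0,0,0]])

```text
clock: 44.85
ee_pos: [0.525, 0.1068, 0.1306]
ee_rot: [-3.142, -0.0, 0.069]
wrist_force: [-3.9, -0.6, -0.0]
finger_gap: 1.0
grip_force: 1.5
```

```bash
python3 look.py dabba
```

```text
top
dabba 0.73 [ 0.542 -0.34   0.103] [398. 210.]
scene
dabba 0.74 [0.588 0.129 0.1  ] [349. 201.]
```

Emit:
send_rows(steps=[[0.4,0.03,0,0,0,0,0],[0.4,0.03,0,0,0,0,0],[0.3,0.02,0,0,0,0,0],[0.2,0.01,0,0,0,0,0],[0.2,0.01,0,0,0,0,0],[0,0,0,0,0,0,0],[0,0,0,0,0,0,0],[0,0,0,0,0,0,0]])

```text
clock: 46.05
ee_pos: [0.539, 0.1076, 0.1307]
ee_rot: [3.142, 0.001, 0.069]
wrist_force: [-5.2, -0.8, 4.2]
finger_gap: 0.997
grip_force: 2.6
```

Emit:
send_rows(steps=[[0.15,0.01,0,0,0,0,0],[0.15,0.01,0,0,0,0,0],[0.15,0.01,0,0,0,0,0],[0.15,0.01,0,0,0,0,0],[0,0,0,0,0,0,0],[0,0,0,0,0,0,0],[0,0,0,0,0,0,0],[0,0,0,0,0,0,0]])

```text
clock: 47.05
ee_pos: [0.5417, 0.1078, 0.1304]
ee_rot: [3.141, 0.008, 0.069]
wrist_force: [-16.2, -0.4, 13.8]
finger_gap: 1.0
grip_force: 8.3
```

Emit:
send_rows(steps=[[-1,0,0,0,0,0,0],[-1,0,3,0,0,0,0],[0,0,5,0,0,0.17,0.32],[0,-2,1,0,0,0.175,0.32],[1,-3,0,0,0,0.175,0.32],[1,-3,0,0,0,0.175,0.32],[2,-2,0,0,0,0.175,0.32],[2,0,0,0,0,0.175,0.32]])

```text
clock: 48.05
ee_pos: [0.5868, 0.0065, 0.221]
ee_rot: [3.139, -0.001, 1.117]
wrist_force: [0.3, -1.0, -0.4]
finger_gap: 0.684
grip_force: 0.0
```

Emit:
send_rows(steps=[[2.5,0,0,0,0,0.175,0.32],[0,0,0,0,0,0.175,0.32],[0,0,0,0,0,0.175,0.32],[0,0,0,0,0,0,0.32],[0,0,0,0,0,0,0.32],[0,0,0,0,0,0,0.32],[0,0,0,0,0,0,0.32],[0,0,0,0,0,0,0.32]])

```text
clock: 49.05
ee_pos: [0.6104, 0.0081, 0.2207]
ee_rot: [3.141, 0.0, 1.638]
wrist_force: [-0.3, 0.6, 0.7]
finger_gap: 0.681
grip_force: 0.0
```

```bash
python3 look.py dabba
python3 - <<'E'
from meas import *
p=snap('top')
im=np.clip(p['img'][120:290,60:300].astype(float)*1.6,0,255).astype(np.uint8)
cv2.imwrite('pics/t4.png',cv2.resize(im,None,fx=3.2,fy=3.2,interpolation=2)[:,:,::-1])
E
```

```text
top
scene
dabba 0.58 [0.602 0.128 0.097] [352. 206.]
```

View pics/t4.png

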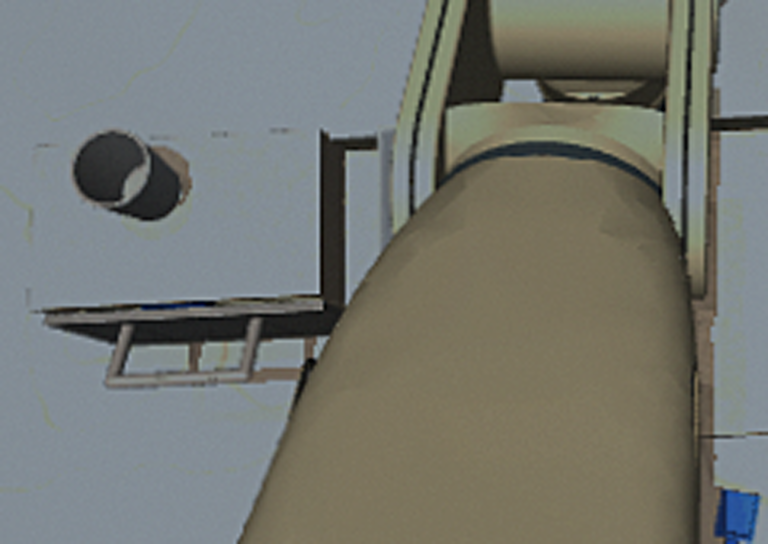

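The arm covers the dabba in this view. The scene camera has it at (352,206), about 40 mm short of the cabinet side, which is at crop x≈330–345. A blue sliver of the scoop shows in the bin's slit at (180,303).

Emit:
send_rows(steps=[[-0.3,0,-3,0,0,0,0.45],[0,0,-3,0,0,0,0.45],[0,0,-3,0,0,0,0.45],[0,0,0,0,0,0,0.45],[-0.07,1,0,0,0,0,0.45],[-0.07,1,0,0,0,0,0.45],[-0.07,1,0,0,0,0,0.45],[-0.05,0.8,0,0,0,0,0.45]])

```text
clock: 50.3
ee_pos: [0.605, 0.0471, 0.1313]
ee_rot: [3.141, -0.0, 1.639]
wrist_force: [0.2, 0.5, -0.3]
finger_gap: 0.547
grip_force: 0.0
```

Emit:
send_rows(steps=[[-0.04,0.6,0,0,0,0,0.45],[-0.04,0.6,0,0,0,0,0.45],[-0.04,0.6,0,0,0,0,0.45],[-0.04,0.6,0,0,0,0,0.45],[-0.03,0.5,0,0,0,0,0.45],[-0.03,0.4,0,0,0,0,0.45],[0,0,0,0,0,0,0.45],[0,0,0,0,0,0,0.45]])

```text
clock: 51.3
ee_pos: [0.6029, 0.0788, 0.131]
ee_rot: [3.141, 0.0, 1.639]
wrist_force: [0.4, -2.6, 3.4]
finger_gap: 0.552
grip_force: 1.8
```

Emit:
send_rows(steps=[[-0.02,0.3,0,0,0,0,0.45],[-0.02,0.3,0,0,0,0,0.45],[-0.01,0.2,0,0,0,0,0.45],[-0.01,0.1,0,0,0,0,0.45],[-0.01,0.1,0,0,0,0,0.45],[0,0.1,0,0,0,0,0.45],[0,0,0,0,0,0,0.45],[0,0,0,0,0,0,0.45]])

```text
clock: 52.3
ee_pos: [0.6022, 0.0894, 0.1309]
ee_rot: [3.141, 0.001, 1.639]
wrist_force: [-0.4, -5.9, 4.4]
finger_gap: 0.551
grip_force: 3.1
```

Emit:
send_rows(steps=[[-0.01,0.15,0,0,0,0,0.45],[-0.01,0.15,0,0,0,0,0.45],[-0.01,0.15,0,0,0,0,0.45],[-0.01,0.15,0,0,0,0,0.45],[0,0,0,0,0,0,0.45],[0,0,0,0,0,0,0.45],[0,0,0,0,0,0,0.45],[0,0,0,0,0,0,0.45]])

```text
clock: 53.3
ee_pos: [0.602, 0.0895, 0.131]
ee_rot: [-3.141, 0.008, 1.639]
wrist_force: [-0.2, -36.3, 6.8]
finger_gap: 0.551
grip_force: 18.4
```

Emit:
send_rows(steps=[[0.1,-1.5,0,0,0,0,0.45],[0.1,-1.5,0,0,0,0,0.45],[0,0,5,0,0,0,0.45],[-2,0,4,0,0,-0.17,0.2],[-3,1,0,0,0,-0.175,0],[-3,2,0,0,0,-0.175,0],[-2,3,0,0,0,-0.175,0],[0,2,0,0,0,-0.175,0]])

```text
clock: 54.3
ee_pos: [0.5018, 0.1471, 0.2206]
ee_rot: [-3.141, 0.001, 0.764]
wrist_force: [0.3, 0.6, -0.2]
finger_gap: 0.999
grip_force: 0.0
```

Emit:
send_rows(steps=[[0,1.5,0,0,0,-0.175,0],[0,0,0,0,0,-0.175,0],[0,0,0,0,0,-0.175,0],[0,0,0,0,0,-0.175,0],[0,0,0,0,0,0,0],[0,0,0,0,0,0,0],[0,0,0,0,0,0,0],[0,0,0,0,0,0,0]])

```text
clock: 55.3
ee_pos: [0.5035, 0.1611, 0.2207]
ee_rot: [-3.142, 0.0, 0.07]
wrist_force: [-0.2, -1.0, -0.8]
finger_gap: 1.001
grip_force: 0.0
```

```bash
python3 look.py dabba scoop tong bin_handle
```

```text
top
dabba 0.85 [0.605 0.169 0.102] [194. 182.]
scoop 0.64 [ 0.34  -0.068  0.004] [287. 290.]
scoop 0.19 [ 0.498 -0.46   0.1  ] [446. 228.]
scene
dabba 0.57 [0.454 0.341 0.149] [380. 134.]
dabba 0.47 [ 0.541 -0.333  0.1  ] [168. 265.]
scoop 0.75 [ 0.618 -0.449  0.096] [133. 312.]
scoop 0.62 [ 0.333 -0.063 -0.003] [232. 205.]
bin_handle 0.69 [0.456 0.342 0.148] [381. 135.]
```

Emit:
send_rows(steps=[[0,0,-4,0,0,0,0],[0,0,-3,0,0,0,0],[0,0,-2,0,0,0,0],[0,0,0,0,0,0,0],[0.8,0.05,0,0,0,0,0],[0.8,0.05,0,0,0,0,0],[0.6,0.04,0,0,0,0,0],[0.5,0.03,0,0,0,0,0]])

```text
clock: 56.8
ee_pos: [0.5313, 0.1628, 0.1311]
ee_rot: [-3.141, -0.001, 0.069]
wrist_force: [0.1, 0.5, 0.0]
finger_gap: 0.998
grip_force: 0.0
```

Emit:
send_rows(steps=[[0.3,0.02,0,0,0,0,0],[0.3,0.02,0,0,0,0,0],[0.2,0.01,0,0,0,0,0],[0.2,0.01,0,0,0,0,0],[0.1,0.01,0,0,0,0,0],[0,0,0,0,0,0,0],[0,0,0,0,0,0,0],[0,0,0,0,0,0,0]])

```text
clock: 57.8
ee_pos: [0.538, 0.163, 0.1304]
ee_rot: [3.141, 0.007, 0.068]
wrist_force: [-13.2, -0.4, 10.8]
finger_gap: 1.002
grip_force: 6.4
```

Emit:
send_rows(steps=[[-1,0,0,0,0,0,0],[-2,0,0,0,0,0,0],[0,0,5,0,0,0,0],[0,0,5,0,0,0,0],[-2,-5,1,0,0,0,0],[-2,-5,0,0,0,0,0],[-2,-6,0,0,0,0,0],[0,-6,0,0,0,0,0]])

```text
clock: 58.8
ee_pos: [0.4503, -0.0571, 0.2408]
ee_rot: [3.141, -0.001, 0.07]
wrist_force: [0.5, 0.5, 0.2]
finger_gap: 1.004
grip_force: 0.0
```

Emit:
send_rows(steps=[[0,-6,0,0,0,0,0],[0,-6,0,0,0,0,0],[0,-6,0,0,0,0,0],[0,-6,0,0,0,0,0],[0,0,0,0,0,0,0],[0,0,0,0,0,0,0],[0,0,0,0,0,0,0],[0,0,0,0,0,0,0]])

```text
clock: 59.8
ee_pos: [0.452, -0.2947, 0.2408]
ee_rot: [-3.142, -0.0, 0.071]
wrist_force: [0.8, 0.3, 0.4]
finger_gap: 0.999
grip_force: 0.0
```

```bash
python3 look.py dabba scoop tong tin1 bin_handle bin_in
python3 - <<'E'
from meas import *
p=snap('top'); q=snap('scene')
for r in env.masks_of('dabba',p)[:1]:
    c,s,b=rect(lay(r['mask'],p,.16)); print(c,s,b.round(0).tolist())
f=lambda a:np.clip(a.astype(float)*1.7,0,255).astype(np.uint8)
im=cv2.resize(f(p['img'][130:270,70:270]),(800,560),interpolation=2)
cv2.imwrite('pics/t5.png',im[:,:,::-1]); 
cv2.imwrite('pics/s5.png',cv2.resize(f(q['img'][100:340,80:480]),(800,480),interpolation=2)[:,:,::-1])
E
```

```text
top
dabba 0.63 [0.605 0.172 0.1  ] [193. 182.]
scoop 0.61 [ 0.341 -0.07   0.005] [287. 290.]
tong 0.69 [ 0.617 -0.454  0.099] [440. 181.]
tin1 0.7 [ 0.764 -0.297 -0.001] [369. 138.]
bin_handle 0.73 [0.455 0.343 0.146] [114. 239.]
bin_in 0.7 [0.549 0.347 0.013] [135. 209.]
mask tin1 0.86 [ 0.583 -0.329] [45. 48.]
mask tin1 0.69 [ 0.73  -0.278] [41. 40.]
mask tin1 0.6 [ 0.537 -0.329] [32. 48.]
scene
dabba 0.69 [0.601 0.169 0.103] [365. 198.]
scoop 0.37 [ 0.336 -0.065 -0.   ] [232. 205.]
tin1 0.83 [ 0.587 -0.329  0.102] [179. 277.]
tin1 0.62 [ 0.531 -0.328  0.104] [168. 260.]
tin1 0.59 [ 0.763 -0.297 -0.001] [236. 357.]
tin1 0.52 [ 0.482 -0.332  0.102] [157. 248.]
bin_handle 0.61 [0.457 0.342 0.149] [381. 135.]
[0.59556708 0.16339108] [113.29721832 151.02653503] [[534.0, 235.0], [544.0, 84.0], [657.0, 92.0], [647.0, 243.0]]
```

View pics/t5.png

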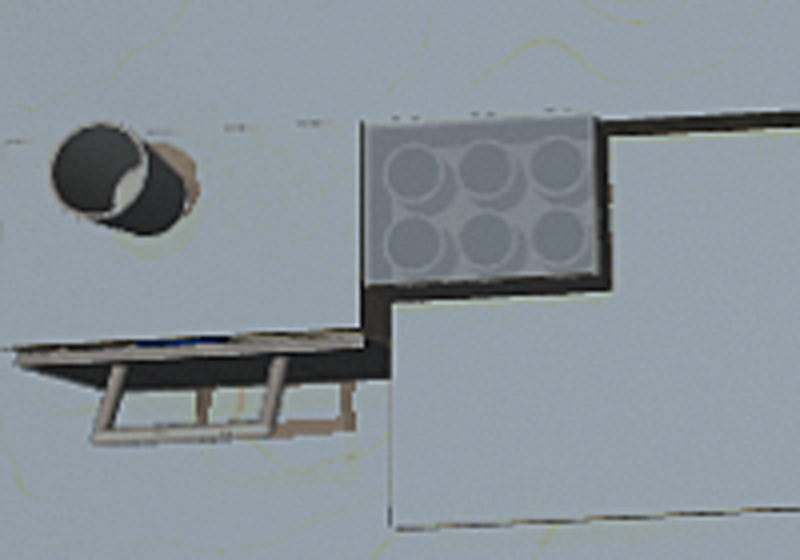

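View pics/s5.png

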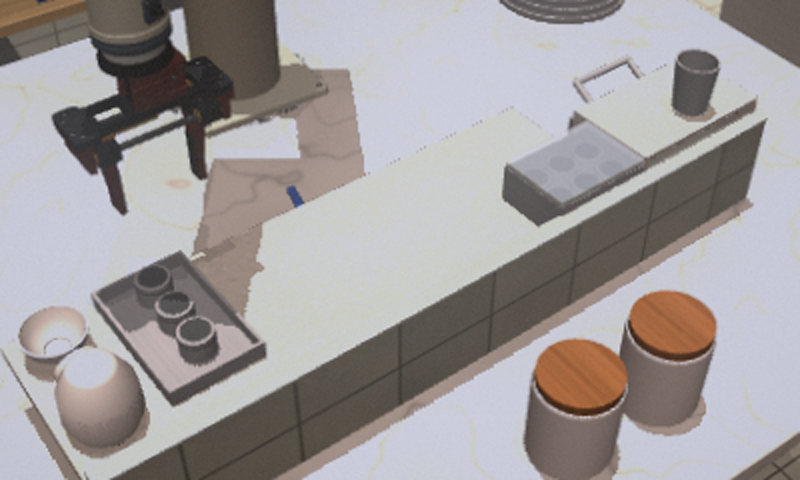

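The dabba sits flush in the corner at (480,200), the tins are upright in the tray, and the bin is shut. The bystanders haven't moved, so I'm handing in.

```bash
python3 -c "
from h import *
print(env.close_job())"
```

```text
the job is handed in; nothing more can be done
None
```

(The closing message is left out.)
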